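# Open and hold the gate of a cassette carrier

### The arm

A 6-joint arm with a two-finger parallel gripper is mounted at the origin on the work surface. World frame = base frame: x ahead of the robot, y to its left, z up, the work surface at z = 0. Lengths are in mm, angles in rad, forces in N, time in s.
With the tool pointing down it reaches from about 300 to 775 mm from the base axis. Payload 14.6 kg.
Tool frame: the origin (TCP) lies at the very end of the fingers, on their centre line; the grasp point (between the pads) lies 19 mm behind it (manip.grip_point_offset is the distance from the TCP to the grasp point, in mm); z points along the fingers, y is the line along which they close (so a half turn about z gives the same grasp; the last joint's range is limited). The gripper opens to 94 mm and grips with 3 to 60 N. Pads are 16 mm wide; open, the fingers measure 119 mm over their backs; the gripper's body (75 mm by 177 mm) begins 78 mm behind the grasp point.
Start: joints at [1.067, 0.3, 1.521, -0, 1.321, -0.067], TCP at [232.669, 498.352, 205.446] pointing down, gripper open.
Joint ranges: [-3.03, 3.03], [-0.79, 2.21], [0.23, 2.52], [-1.04, 4.18], [0, 3.07], [-2.55, 2.55]. Speed limits (rad/s): [2.22, 2.22, 2.57, 3.14, 3.14, 3.14].

### API

Orientations are given as [roll, pitch, yaw] about the fixed x, y, z axes, in that order (R = Rz(yaw) Ry(pitch) Rx(roll)).
In Python, from cell import telemetry, eyes, manip gives the robot as it stands.
- The arm moves only by the tool play_rows, never from a script. Its arguments are lists of equal length, an entry for each row: "translation": the shift along the world's x, y, z in m, a list of three; "yaw": the turn about the world's z in rad. A call has 1 to 12 rows; each row is the pose to reach, as a shift and turn from the pose commanded when the call began; what a row does not reach only later rows make up. A row lasts 1/8 s, in which the tool goes at most 62.5 mm and 10.7 degrees, less where a joint would pass 70% of its speed; a pose out of reach is approached as far as the arm can. A call with a gripper value outside its range is refused whole. "hand" is the opening, from 0 (shut) to 1 (fully open), set as the call begins (left out, the last holds). The fingers move at their own pace and stop on an object; "force" is the grip in N (left out, the last holds). Time passes only in rows, so rows that repeat a pose let the fingers close. It gives the time, the measured TCP pose, the force, the opening and the grip force at its end, in the units of the state.
- telemetry.read_state(): the state, without advancing time (a new reading comes with each control period).
- eyes.camera(name): name is "side" or "top" or "wrist"; returns a dict with "pixels" (420x560x3 uint8, red, green, blue), "fx", "fy", "cx", "cy" (pixels), "cam_to_world" (4x4, takes a point from camera to world coordinates); the wrist camera has in their place "T_tool_cam" (4x4, takes a point from camera to tool coordinates, whose origin is the TCP and whose axes are the flange's). Camera axes: x right, y up, looking along -z (the intrinsics and any distortion apply to the point x, -y, -z); pixel columns grow to the right and rows downward; lengths in mm; the calibration is good to about 2 mm. A picture is of the moment at which its call begins: read the wrist's pose just before it. There is no depth.
- manip.sign_off(): hands the job in; it is judged then, once.
The state is a dict: "clock": time; "joints": joint angles; "qd": joint speeds; "effort": joint torques, N m; "eef_pos": TCP position; "eef_rot": TCP orientation; "wrist_force": force on the tool from outside, world axes, zero at the start; "moment": the same for the moment, N m; "finger_gap": finger opening in mm; "finger_force": force on a finger pad.
Only numpy, scipy, OpenCV 4.12 (cv2) and the standard library are available. Lean on these libraries where they do the work, as an engineer would, in place of code of your own. Each camera call takes 0.05 s, during which the arm holds its last target. There are 200 camera calls.

### The job

The bottle of instrument cleaner has toppled in front of the wire cassette carrier, where the gate has to swing: first stand it upright on the bench, out of the gate's way, and let go of it. Then pinch the yellow transit bolt open, squeeze the blue spring catch at the gate's free end and, keeping it squeezed, swing the gate out past its click stop until it stands about square to the carrier's front. Finish while still gripping the blue catch and holding the gate wide open, so that a colleague can draw the cassettes out; leave everything else on the bench where it is.

Things in the scene. Friction and masses are not known exactly. Their poses are not given: they have to be found in the camera images.
- bottle: White round bottle, teal label, blue cap, 0.15 to 0.31 kg: body 54 mm thick up to 105 mm from the base, then a shoulder and a 30 mm cap; 150 mm tall. Origin at the centre of its base, z axis towards the cap; upright, the origin is at bench height. At first it lies on the bench in front of the gate, able to roll, its cap pointing to the robot's right or slantwise towards the robot.
- carrier: Fixed stainless wire carrier, 210 mm wide, 250 mm deep, 155 mm high, with four cassettes on edge. Origin on the bench under its centre; x points from the gate side, which faces the robot within 0.2 rad, to the back, y to its left, z up. The bench round its point x -250, y -190 mm (right of the bottle) is free for standing the bottle.
- gate (a joint): Wire gate's opening in rad: 0 shut, 1.57 square, stop 1.75. 190 mm long, 26 to 158 mm above the bench (222 mm at the catches). Hinged upright at the left end of the carrier's front; its right end swings out to the robot, then left. At the blue catch a spring hinge pulls it shut with 0.6 N, 2 N when square; a click stop at 0.5 to 1.0 rad adds up to 2.5 N. Let go, it swings back almost shut.
- transit_bolt (a joint): Travel in m of the yellow transit bolt: 0 shot (gate locked), 0.009 fully drawn; free of its staple beyond 0.006. Nothing springs it back: it stays where it is left (friction 4 N).
- spring_catch (a joint): Travel in m of the blue spring catch at the gate's free end: 0 shot (gate locked), 0.009 fully squeezed; free of its strike beyond 0.006. A spring of 4 N rising to 8 N shoots it again when let go, so it is kept squeezed while the gate is swung.
- gate_hinge (a point): Point on the gate's upright hinge axis, 155 mm above the bench, 125 mm in front of the carrier's origin and 105 mm to its left. Its axes turn with the gate: -y along the gate to its free end, -x out of the gate's front, z up; opening turns clockwise seen from above.
- bolt_squeeze (a point): Where to pinch the yellow bolt from above: 47 mm from the hinge axis, 198 mm high, axes as gate_hinge. Two upright yellow ears side by side along the gate, square to it, each 6 thick, 30 wide, tops 214 mm high, feet 165. The ear by the hinge is fixed, the other slides 9 mm to it: 27 mm over both, 18 squeezed. The point is midway between the outer faces when squeezed, 9 mm from the fixed one's.
- handle_squeeze (a point): Where to squeeze the blue spring catch, the gate's handle, from above: 159 mm from the hinge axis, 203 mm high, axes as gate_hinge (they turn with the gate). Two blue ears like the yellow ones, tops 222 mm high; the one nearer the hinge is fixed, the other slides 9 mm to it: 27 mm over both, 18 squeezed. The point is midway between the outer faces when squeezed.
- beaker: Steel beaker, 68 mm across, 85 mm high, standing to the left. Origin at the centre of its base. Leave it alone.
- bur_pot: Amber glass pot with white lid, 60 mm across, 62 mm high, standing to the left. Origin at the centre of its base. Leave it alone.
- wipes_tub: White tub with a blue lid, 87 mm across, 148 mm high, standing to the left. Origin at the centre of its base. Leave it alone.
- cassette: Instrument cassette lying flat on the grey mat on the right, 190 x 120 x 30 mm. Origin at the centre of its underside. Leave it alone.
- scaler: Hand scaler with green handle lying on the grey mat, 180 mm long, 9 mm thick. Origin under its middle. Leave it alone.
Things that resemble listed ones, but are neither listed nor needed, are in the scene too. What is shaped like the bottle but purple is not meant.

How it is judged:
By the outcome, as a careful person would: the job done as asked, in the order asked, and still so for the second after the job is handed in, while the arm keeps its last pose, push and grip.
It also fails if it takes over 72 s, if anything falls off the work surface, if the arm or the gripper's body presses on something with over 40 N, if the wrist force passes 120 N, or if a joint passes its speed limit or range.

## Working session

There is one attempt and no reset: what is moved stays moved. The work goes in short steps, Python scripts to look and compute and a tool call to move; the robot and the scene stay as the last step left them, time stands still between calls to the robot, and variables do not carry over. Pictures are saved under pics/ and viewed, at most 10 in all, crops included, and the job is handed in when it is done.

Besides the shell and the picture viewer there is one more tool, called after ">>>" by a JSON object that holds its "name" and its "arguments". play_rows: Moves the arm, as the interface text tells. Its arguments: {"type":"object","properties":{"translation":{"type":"array","items":{"type":"array","items":{"type":"number"}}},"yaw":{"type":"array","items":{"type":"number"}},"hand":{"type":"number"},"force":{"type":"number"}},"required":["translation","yaw"]}

```bash
mkdir -p pics; ls; cat > h.py <<'E'
import numpy as np, cv2
from cell import telemetry, eyes, manip
def ray(c,u,v,T):
    d=np.array([(u-c['cx'])/c['fx'],-(v-c['cy'])/c['fy'],-1.]); T=np.array(T)
    return T[:3,3],T[:3,:3]@d
def onz(c,u,v,z,T=None):
    o,d=ray(c,u,v,c['cam_to_world'] if T is None else T); return o+d*(z-o[2])/d[2]
def tri(a,b):
    (o,d),(p,e)=a,b; d=d/np.linalg.norm(d);e=e/np.linalg.norm(e)
    s=np.linalg.lstsq(np.c_[d,-e],p-o,rcond=None)[0]
    P,Q=o+d*s[0],p+e*s[1]; return (P+Q)/2,np.linalg.norm(P-Q)
def save(n,px): cv2.imwrite('pics/'+n,px[:,:,::-1])
E
python3 - <<'E'
from h import *
s=telemetry.read_state();print(s)
for n in ['side','top']:
    c=eyes.camera(n);save(n+'0.png',c['pixels']);np.save(n+'0.npy',c,allow_pickle=True);print({k:v for k,v in c.items() if k!='pixels'})
E
```

```text
pics
{'clock': 0.0, 'joints': array([ 1.06741533e+00,  3.00464606e-01,  1.52155856e+00,  3.27205605e-05,
        1.32068942e+00, -6.65764271e-02]), 'qd': array([1.25796445e-03, 6.42020728e-04, 4.67750223e-04, 2.79146092e-04,
       7.89546211e-04, 2.68528238e-05]), 'effort': array([-3.72987139e-03, -5.31815314e+01, -3.52731693e+01,  7.07150227e-02,
        2.44842254e-02, -1.83435782e-04]), 'eef_pos': array([232.53759674, 498.14771446, 204.89941615]), 'eef_rot': array([-3.14047731e+00, -1.06129114e-04,  2.70477991e+00]), 'wrist_force': array([ 0.05648219, -0.88359859,  0.01765508]), 'moment': array([0.00119333, 0.05358103, 0.02247722]), 'finger_force': 0.0, 'finger_gap': 93.91908486633568}
{'fx': 428.7242991246971, 'fy': 428.7242991246971, 'cx': 283.7133452769998, 'cy': 210.3006526048359, 'cam_to_world': array([[ 8.17678187e-01,  4.06071656e-01, -4.08054154e-01,
         3.63282748e+01],
       [-5.75675034e-01,  5.77759167e-01, -5.78612652e-01,
        -8.30433212e+02],
       [ 7.98829965e-04,  7.08025533e-01,  7.06186383e-01,
         1.13463316e+03],
       [ 0.00000000e+00,  0.00000000e+00,  0.00000000e+00,
         1.00000000e+00]])}
{'fx': 514.2138903658112, 'fy': 514.2138903658112, 'cx': 273.16718776243505, 'cy': 204.06393952502071, 'cam_to_world': array([[-2.15425457e-02,  9.94227334e-01, -1.05109116e-01,
         4.39258710e+02],
       [-9.99764992e-01, -2.16780584e-02, -1.46848930e-04,
         1.10637850e+01],
       [-2.42456278e-03,  1.05081251e-01,  9.94460684e-01,
         1.64965973e+03],
       [ 0.00000000e+00,  0.00000000e+00,  0.00000000e+00,
         1.00000000e+00]])}
```

View pics/side0.png

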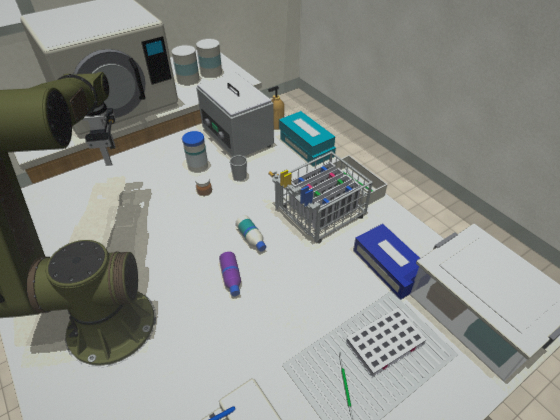

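View pics/top0.png

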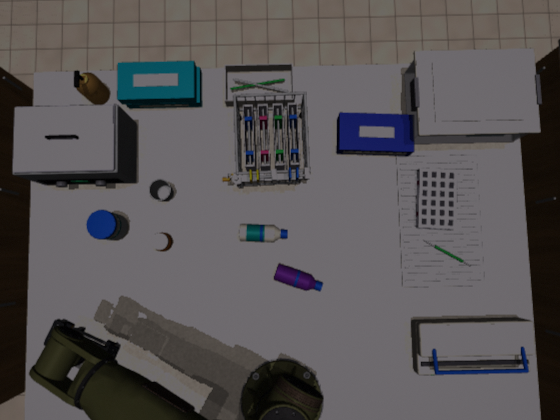

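The bottle (white/teal, blue cap) is at side (251,233) and top (263,233). Things it could be taken for: the purple bottle at side (230,272) / top (298,277), and the wipes tub at side (195,150). The yellow ears are at side (285,177) / top (253,176), with an amber knob beside them at top (227,178). The blue ears are at side (307,196) / top (293,174), with blue instruments behind them. Next I'll check this in a close crop and measure.

```bash
cat > m.py <<'E'
from h import *
S=np.load('side0.npy',allow_pickle=True).item();T=np.load('top0.npy',allow_pickle=True).item()
a=cv2.resize(S['pixels'][150:260,215:385],None,fx=4,fy=4,interpolation=cv2.INTER_CUBIC)[:,:400*2]
b=cv2.resize(T['pixels'][160:250,215:325],None,fx=4,fy=4,interpolation=cv2.INTER_CUBIC)
b=np.clip(b.astype(int)*1.6,0,255).astype(np.uint8)
save('cropS.png',a);save('cropT.png',b)
def blobs(c,lo,hi,roi,mn=4):
    h=cv2.cvtColor(c['pixels'],cv2.COLOR_RGB2HSV);m=cv2.inRange(h,lo,hi);k=np.zeros_like(m);x0,y0,x1,y1=roi;k[y0:y1,x0:x1]=m[y0:y1,x0:x1]
    n,l,st,ce=cv2.connectedComponentsWithStats(k)
    return [(ce[i].round(1).tolist(),st[i].tolist()) for i in range(1,n) if st[i,4]>=mn]
for nm,lo,hi in [('yel',(20,120,60),(35,255,255)),('blue',(105,130,40),(125,255,255)),('teal',(82,110,40),(100,255,255))]:
    print(nm,'S',blobs(S,lo,hi,(215,150,385,270)));print(nm,'T',blobs(T,lo,hi,(215,90,330,270)))
E
python3 m.py
```

```text
yel S [([285.3, 178.0], [281, 170, 10, 17, 135]), ([270.6, 173.3], [269, 172, 5, 4, 11])]
yel T [([250.2, 173.8], [249, 169, 3, 11, 26]), ([257.2, 174.1], [256, 170, 3, 10, 24]), ([225.9, 178.5], [223, 178, 7, 2, 13])]
blue S [([323.4, 168.1], [321, 166, 6, 5, 16]), ([301.0, 179.0], [299, 178, 5, 3, 13]), ([306.8, 191.0], [301, 186, 12, 10, 57]), ([348.4, 187.7], [346, 186, 6, 4, 16]), ([305.5, 198.5], [305, 197, 2, 4, 4]), ([325.4, 200.3], [323, 198, 6, 5, 20]), ([374.0, 242.3], [356, 224, 29, 44, 606]), ([247.9, 229.3], [244, 226, 11, 9, 18]), ([260.1, 244.4], [257, 241, 8, 8, 36]), ([230.0, 267.1], [224, 266, 13, 4, 21])]
blue T [([292.5, 116.3], [289, 114, 8, 5, 35]), ([248.0, 118.1], [245, 116, 7, 5, 33]), ([294.1, 150.4], [291, 148, 7, 5, 29]), ([248.9, 152.4], [246, 150, 7, 5, 29]), ([289.5, 172.0], [289, 167, 2, 11, 22]), ([296.9, 172.1], [296, 167, 3, 11, 30]), ([260.8, 232.1], [260, 225, 3, 16, 36]), ([283.5, 233.5], [281, 230, 6, 8, 48])]
teal S [([315.6, 153.2], [303, 150, 32, 11, 168]), ([326.9, 157.2], [325, 155, 5, 5, 14]), ([319.6, 160.7], [317, 158, 6, 6, 21]), ([313.1, 163.3], [312, 162, 3, 3, 7]), ([245.4, 224.5], [239, 219, 16, 14, 119]), ([247.5, 231.0], [245, 229, 6, 6, 8])]
teal T [([252.9, 232.4], [246, 225, 14, 16, 201]), ([263.1, 232.5], [263, 225, 2, 16, 16])]
```

View pics/cropS.png

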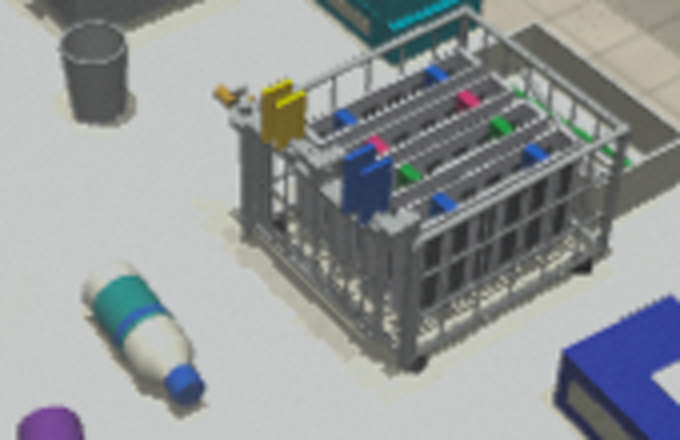

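View pics/cropT.png

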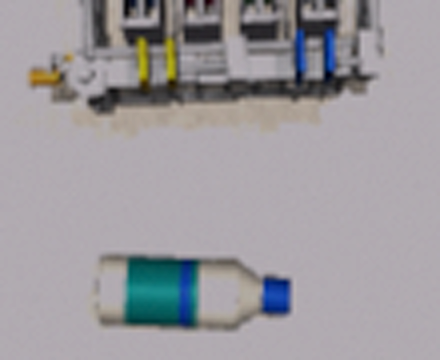

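Both crops confirm the choice. The white/teal bottle lies with its cap to the right, and the yellow ear pair (hinge side) and blue ear pair (free end) stand on the gate. Now the positions.

```bash
cat > m2.py <<'E'
from h import *
np.set_printoptions(precision=1,suppress=True)
S=np.load('side0.npy',allow_pickle=True).item();T=np.load('top0.npy',allow_pickle=True).item()
Y=[onz(T,u,v,208) for u,v in [(250.2,173.8),(257.2,174.1)]];B=[onz(T,u,v,216) for u,v in [(289.5,172),(296.9,172.1)]]
print('ears',*Y,*B)
y=(Y[0]+Y[1])/2;b=(B[0]+B[1])/2
d=(b-y)[:2];print('sep',np.hypot(*d),'gate dir yaw(of -y)',np.arctan2(d[1],d[0])+np.pi/2)
d/=np.hypot(*d);print('hinge',y[:2]-d*51.5,b[:2]-d*163.5)
hx=(y[:2]-d*51.5+b[:2]-d*163.5)/2; X=np.array([-d[1],d[0]]); X=X if X[0]>0 else -X
C=hx+X*125+d*105;print('carrier',C,'place',C-X*250+d*190,'X',X)
# bottle axis: outline in both views
for n,c,roi in [('T',T,(235,218,292,246))]:
    g=c['pixels'];h=cv2.cvtColor(g,cv2.COLOR_RGB2HSV);x0,y0,x1,y1=roi
    m=np.zeros(g.shape[:2],np.uint8);q=g[y0:y1,x0:x1].astype(int)
    print('bg',g[222,240],'white',g[233,270],g[233,243])
print('base',onz(T,239,232.2,27),'capend',onz(T,288,234,27),'purple',onz(T,298,277,27),'capP',onz(T,322,286,27))
print('teal T',onz(T,252.9,232.4,30),'blue cap',onz(T,283.5,233.5,30))
print('teal S',onz(S,245.4,224.5,40),'cap S',onz(S,260.1,244.4,35))
E
python3 m2.py
```

```text
ears [679.4  74.6 208. ] [678.1  54.7 208. ] [680.8 -36.8 216. ] [680.  -57.6 216. ]
sep 111.85333493750697 gate dir yaw(of -y) 0.014745026257870997
hinge [678.  116.1] [678.  116.3]
carrier [804.5  13.1] place [ 557.3 -180.6] X [1. 0.]
bg [111 107 111] white [110 106 110] [110 107 110]
base [523.9 121.   27. ] capend [514.8 -33.4  27. ] purple [379.9 -61.4  27. ] capP [ 350.4 -135.5   27. ]
teal T [522.1  77.   30. ] blue cap [516.6 -19.2  30. ]
teal S [518.7  86.   40. ] cap S [513.2 -16.6  35. ]
```

>>> {"name": "play_rows", "arguments": {"translation": [[0.026,-0.042,0],[0.055,-0.09,0],[0.085,-0.138,0],[0.115,-0.187,0],[0.145,-0.237,0],[0.175,-0.286,0],[0.205,-0.335,-0.02],[0.235,-0.384,-0.04],[0.264,-0.43,-0.06],[0.286,-0.467,-0.085],[0.286,-0.467,-0.085],[0.286,-0.467,-0.085]], "yaw": [-0.1,-0.25,-0.4,-0.55,-0.7,-0.85,-1.0,-1.1,-1.189,-1.189,-1.189,-1.189], "hand": 1, "force": 5}}

```text
clock: 1.6
eef_pos: [518.4, 31.8, 120.6]
eef_rot: [-3.141, -0.0, 1.516]
wrist_force: [-0.4, 0.1, 0.2]
finger_gap: 93.5
finger_force: 0.0
```

```bash
python3 - <<'E'
from h import *
s=telemetry.read_state();print(s['eef_pos'],s['eef_rot'],s['clock'])
c=eyes.camera('wrist');print(c['T_tool_cam'],c['fx'],c['cx'],c['cy']);save('w1.png',c['pixels'])
E
```

```text
[518.4439825   31.78433552 120.62178647] [-3.14132218e+00 -1.26338246e-04  1.51576076e+00] 1.6
[[-2.26757282e-05  9.71540427e-01  2.36873802e-01  6.95122673e+01]
 [ 9.99999973e-01 -3.25492481e-05  2.29230238e-04  2.14955750e-01]
 [ 2.30416507e-04  2.36873801e-01 -9.71540400e-01 -1.80381774e+02]
 [ 0.00000000e+00  0.00000000e+00  0.00000000e+00  1.00000000e+00]] 329.77483915221325 280.1495878312947 210.77376031559834
```

View pics/w1.png

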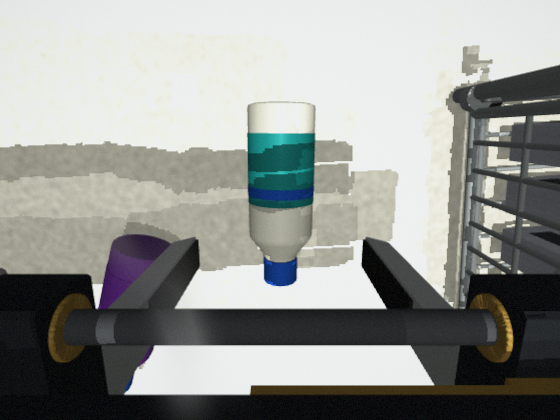

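The wrist view shows the bottle centred between the fingers (base at row 102, cap end at row 284, column 281) and well aligned. Checking how far along its axis I would grip.

```bash
cat >> h.py <<'E'
from scipy.spatial.transform import Rotation as R
def wT(c,s):
    W=np.eye(4);W[:3,:3]=R.from_euler('xyz',s['eef_rot']).as_matrix();W[:3,3]=s['eef_pos'];return W@c['T_tool_cam']
E
python3 - <<'E'
from h import *
s=telemetry.read_state();c=eyes.camera('wrist');T=wT(c,s)
for v,z in [(102,40),(238,27),(284,15),(238,50)]: print(v,onz(c,281,v,z,T).round(1))
for u in (248,315): print(onz(c,u,150,30,T).round(1))
E
```

```text
102 [524.3 122.3  40. ]
238 [518.3  10.3  27. ]
284 [515.7 -39.3  15. ]
238 [518.6  17.9  50. ]
[495.7  87.5  30. ]
[549.9  84.6  30. ]
```

>>> {"name": "play_rows", "arguments": {"translation": [[0.001,0,-0.05],[0.001,0,-0.1],[0.001,0,-0.113],[0.001,0,-0.113]], "yaw": [0,0,0,0]}}

```text
clock: 2.2
eef_pos: [520.0, 31.8, 8.3]
eef_rot: [3.141, -0.0, 1.517]
wrist_force: [0.7, 0.4, -0.2]
finger_gap: 93.7
finger_force: 0.0
```

>>> {"name": "play_rows", "arguments": {"translation": [[0,0,0],[0,0,0],[0,0,0],[0,0,0],[0,0,0],[0,0,0]], "yaw": [0,0,0,0,0,0], "hand": 0, "force": 10}}

```text
clock: 2.95
eef_pos: [519.7, 31.3, 7.6]
eef_rot: [3.142, 0.0, 1.516]
wrist_force: [-0.8, -0.8, 2.5]
finger_gap: 53.5
finger_force: 10.0
```

>>> {"name": "play_rows", "arguments": {"translation": [[0.0002,0.004,0.011],[0.0005,0.01,0.022],[0.001,0.017,0.032],[0.0014,0.025,0.041],[0.002,0.035,0.048],[0.0025,0.045,0.054],[0.003,0.056,0.059],[0.0037,0.067,0.063],[0.0044,0.079,0.065],[0.005,0.091,0.065],[0.0057,0.103,0.064],[0.0063,0.115,0.062]], "yaw": [0,0,0,0,0,0,0,0,0,0,0,0]}}

```text
clock: 4.45
eef_pos: [526.0, 147.2, 69.2]
eef_rot: [-3.141, 0.0, 1.516]
wrist_force: [-0.3, 0.2, -2.0]
finger_gap: 53.5
finger_force: 10.0
```

```bash
python3 - <<'E'
from h import *
s=telemetry.read_state();print(s['eef_pos'],s['wrist_force'])
c=eyes.camera('wrist');d=eyes.camera('side')
p=cv2.resize(d['pixels'][150:270,180:340],(560,420));save('w2.png',cv2.resize(np.hstack([c['pixels'],p]),(800,300)))
E
```

```text
[525.95275011 147.19689638  69.1857043 ] [-0.26336788  0.21658245 -1.99816986]
```

View pics/w2.png

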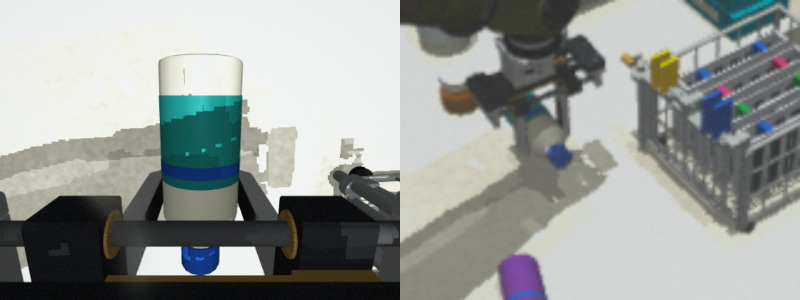

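The bottle was lifted rigidly and stayed level, because the grip was too tight for it to pivot. I'll set it down, regrip nearer the cap with minimum force, and repeat the arc.

>>> {"name": "play_rows", "arguments": {"translation": [[-0.002,-0.04,0],[-0.004,-0.08,-0.02],[-0.006,-0.115,-0.04],[-0.006,-0.115,-0.054],[-0.006,-0.115,-0.061],[-0.006,-0.115,-0.061],[-0.006,-0.115,-0.061]], "yaw": [0,0,0,0,0,0,0]}}

```text
clock: 5.42
eef_pos: [520.3, 32.0, 8.9]
eef_rot: [3.141, -0.0, 1.517]
wrist_force: [0.3, 1.0, -1.8]
finger_gap: 53.8
finger_force: 10.0
```

>>> {"name": "play_rows", "arguments": {"translation": [[0,0,0],[0,0,0],[0,0,0],[0,-0.004,0],[-0.0005,-0.009,0],[-0.0005,-0.009,0]], "yaw": [0,0,0,0,0,0], "hand": 0.68}}

```text
clock: 6.18
eef_pos: [519.4, 21.9, 8.5]
eef_rot: [-3.142, 0.0, 1.515]
wrist_force: [0.6, -0.7, 0.2]
finger_gap: 63.5
finger_force: 0.0
```

>>> {"name": "play_rows", "arguments": {"translation": [[0,0,0],[0,0,0],[0,0,0],[0,0,0],[0,0,0]], "yaw": [0,0,0,0,0], "hand": 0, "force": 3}}

```text
clock: 6.8
eef_pos: [519.5, 22.4, 8.5]
eef_rot: [-3.142, 0.0, 1.516]
wrist_force: [-0.5, -0.8, 0.7]
finger_gap: 53.9
finger_force: 3.0
```

```bash
python3 - <<'E'
from h import *
s=telemetry.read_state();print(s['eef_pos'],s['wrist_force'],s['finger_gap'],s['finger_force'])
d=eyes.camera('wrist');h=cv2.cvtColor(d['pixels'],cv2.COLOR_RGB2HSV);T=wT(d,s)
m=cv2.inRange(h,(82,110,40),(100,255,255));n,l,st,ce=cv2.connectedComponentsWithStats(m);i=1+st[1:,4].argmax();print(st[i],ce[i])
x,y,w,hh=st[i][:4]
print('label base side z54',onz(d,x+w/2,y,50,T).round(1),'cap side',onz(d,x+w/2,y+hh,54,T).round(1))
E
```

```text
[519.47619498  22.362187     8.45135566] [-0.50367024 -0.78178987  0.69348486] 53.894091367021986 3.000118173658848
[  222   109   118   105 11533] [280.23671204 160.06277638]
label base side z54 [524.3 100.1  50. ] cap side [522.   57.5  54. ]
```

>>> {"name": "play_rows", "arguments": {"translation": [[0.0002,0.002,0.006],[0.0002,0.004,0.012],[0.0004,0.007,0.018],[0.0006,0.01,0.024],[0.0008,0.014,0.03],[0.001,0.018,0.035],[0.001,0.018,0.035]], "yaw": [0,0,0,0,0,0,0]}}

```text
clock: 7.72
eef_pos: [520.7, 40.7, 43.8]
eef_rot: [3.141, -0.0, 1.516]
wrist_force: [0.3, -0.7, -1.6]
finger_gap: 53.9
finger_force: 3.0
```

```bash
cat > lab.py <<'E'
from h import *
s=telemetry.read_state();print(s['eef_pos'],s['wrist_force'],s['finger_gap'],s['finger_force'])
d=eyes.camera('wrist');h=cv2.cvtColor(d['pixels'],cv2.COLOR_RGB2HSV)
m=cv2.inRange(h,(82,110,40),(100,255,255));n,l,st,ce=cv2.connectedComponentsWithStats(m);i=1+st[1:,4].argmax();print(st[i],ce[i])
E
python3 lab.py
```

```text
[520.655893    40.68580041  43.84153385] [ 0.25350637 -0.68959892 -1.61428943] 53.89727197228456 2.9998353123664856
[ 230  105  101   92 8267] [280.00024193 150.11019717]
```

The label has dropped relative to the gripper (118 → 101 px wide), so the bottle is now pivoting. Continuing the arc.

>>> {"name": "play_rows", "arguments": {"translation": [[0.0003,0.004,0.005],[0.0005,0.009,0.01],[0.001,0.019,0.0185],[0.0016,0.03,0.026],[0.002,0.042,0.032],[0.003,0.054,0.036],[0.0037,0.067,0.038],[0.0044,0.08,0.039],[0.005,0.093,0.038],[0.0057,0.106,0.036],[0.0057,0.106,0.036]], "yaw": [0,0,0,0,0,0,0,0,0,0,0]}}

```text
clock: 9.15
eef_pos: [526.0, 147.3, 79.1]
eef_rot: [-3.141, -0.0, 1.517]
wrist_force: [-0.2, 0.8, 0.5]
finger_gap: 54.0
finger_force: 3.0
```

```bash
python3 lab.py; python3 - <<'E'
from h import *
c=eyes.camera('wrist');d=eyes.camera('side')
p=cv2.resize(d['pixels'][150:270,180:340],(560,420));save('w3.png',cv2.resize(np.hstack([c['pixels'],p]),(800,300)))
E
```

```text
[526.02388432 147.27647989  79.07873218] [-0.15013638  0.75731926  0.54866963] 53.975388474330195 3.0001795291900635
[244 188  74  31 759] [280.20685112 198.57839262]
```

View pics/w3.png

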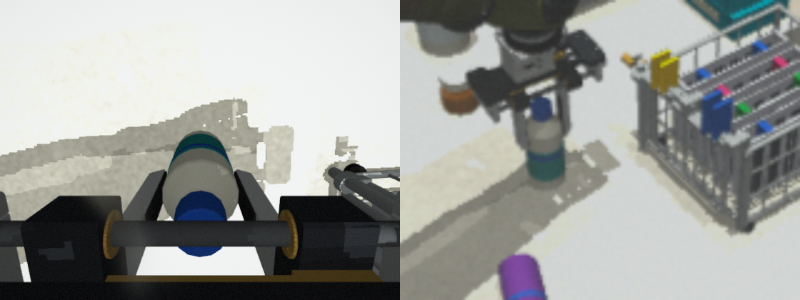

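The bottle is standing nearly upright in the fingers. I'll press it lightly onto the bench to square it, firm the grip, then carry it to the right.

>>> {"name": "play_rows", "arguments": {"translation": [[0,0,-0.002],[0,0,-0.004],[0,0,-0.005],[0,0,-0.005]], "yaw": [0,0,0,0]}}

```text
clock: 9.8
eef_pos: [526.2, 146.2, 74.3]
eef_rot: [3.142, 0.0, 1.516]
wrist_force: [0.7, 1.7, 2.9]
finger_gap: 53.6
finger_force: 3.0
```

```bash
python3 lab.py; python3 - <<'E'
from h import *
s=telemetry.read_state();c=eyes.camera('wrist');h=cv2.cvtColor(c['pixels'],cv2.COLOR_RGB2HSV)
m=cv2.inRange(h,(105,130,40),(125,255,255));n,l,st,ce=cv2.connectedComponentsWithStats(m)
print([(st[i].tolist(),ce[i].round()) for i in range(1,n) if st[i,4]>150])
x,y,w,hh=max(st[1:],key=lambda r:r[4])[:4]
print('cap top centre if z150',onz(c,x+w/2,y+w/2,150,wT(c,s)).round(1))
E
```

```text
[526.19942117 146.22310715  74.34557213] [0.66943541 1.72845757 2.85892476] 53.57023312486737 3.0000781640410423
[244 187  73  27 635] [279.99685039 196.07716535]
[([242, 198, 74, 21, 181], array([280., 203.])), ([241, 261, 79, 48, 2953], array([280., 288.])), ([253, 345, 55, 11, 428], array([280., 349.]))]
cap top centre if z150 [527.1 157.8 150. ]
```

```bash
cat > cap.py <<'E'
from h import *
s=telemetry.read_state();c=eyes.camera('wrist');T=wT(c,s);Ti=np.linalg.inv(T);e=s['eef_pos']
def pr(p): q=Ti@np.r_[p,1];return (c['cx']+c['fx']*q[0]/-q[2]).round(1),(c['cy']+c['fy']*-q[1]/-q[2]).round(1)
for z in (125,128,150):
    print(z,'far',pr([e[0],e[1]+15,z]),'near',pr([e[0],e[1]-15,z]))
print('body far z105',pr([e[0],e[1]+27,105]))
for t in (-.3,-.15,.15,.3): # tilt: top towards +y
    g=np.array([e[0],e[1],94.]);a=np.array([0,np.sin(t),np.cos(t)]);b=np.array([0,np.cos(t),-np.sin(t)])
    print(t,'captop far',pr(g+a*55+b*15),'near',pr(g+a*55-b*15),'shoulder far',pr(g+a*10+b*27))
E
python3 cap.py; python3 - <<'E'
from h import *
d=eyes.camera('side');t=eyes.camera('top')
p=cv2.resize(d['pixels'][180:235,205:265],(480,440),interpolation=cv2.INTER_CUBIC);w=eyes.camera('wrist')['pixels'][150:370,200:360];w=cv2.resize(w,(320,440))
save('w4.png',np.hstack([p,w]))
E
```

```text
125 far (np.float64(277.8), np.float64(263.6)) near (np.float64(281.6), np.float64(326.8))
128 far (np.float64(277.7), np.float64(266.5)) near (np.float64(281.6), np.float64(330.8))
150 far (np.float64(277.2), np.float64(291.9)) near (np.float64(281.9), np.float64(365.9))
body far z105 (np.float64(276.6), np.float64(223.2))
-0.3 captop far (np.float64(279.9), np.float64(336.4)) near (np.float64(283.9), np.float64(385.5)) shoulder far (np.float64(277.0), np.float64(236.0))
-0.15 captop far (np.float64(278.6), np.float64(314.4)) near (np.float64(282.9), np.float64(376.9)) shoulder far (np.float64(276.8), np.float64(228.7))
0.15 captop far (np.float64(276.0), np.float64(265.9)) near (np.float64(280.6), np.float64(347.2)) shoulder far (np.float64(276.6), np.float64(218.0))
0.3 captop far (np.float64(274.9), np.float64(241.9)) near (np.float64(279.3), np.float64(326.8)) shoulder far (np.float64(276.6), np.float64(214.7))
```

View pics/w4.png

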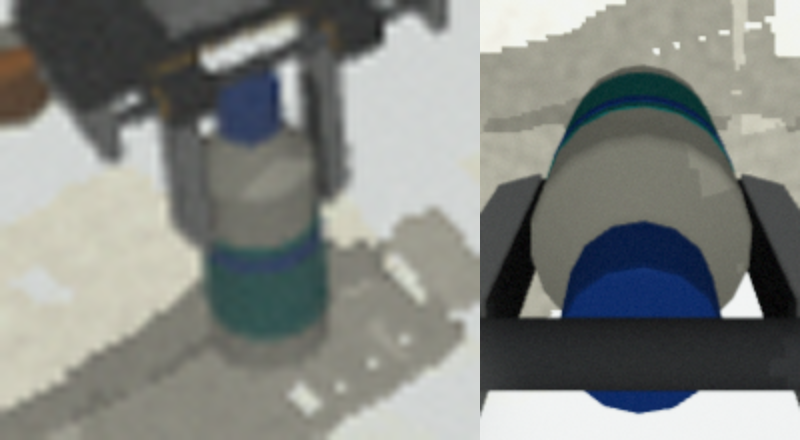

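The bottle is upright to within about 0.05 rad: its cap-top edges are at rows 284/356 against the 292/366 predicted for upright. Carrying it to about (545, -180).

>>> {"name": "play_rows", "arguments": {"translation": [[0,0,0],[0,0,0],[0,-0.003,0.012],[0.001,-0.015,0.024],[0.003,-0.045,0.025],[0.006,-0.09,0.025],[0.009,-0.135,0.025],[0.012,-0.18,0.025],[0.015,-0.225,0.025],[0.017,-0.268,0.025],[0.019,-0.3,0.025],[0.019,-0.318,0.025]], "yaw": [0,0,0,0,0,0,0,0,0,0,0,0], "force": 18}}

```text
clock: 11.6
eef_pos: [544.9, -173.6, 100.1]
eef_rot: [3.141, 0.0, 1.514]
wrist_force: [-0.7, -0.4, -1.3]
finger_gap: 53.5
finger_force: 18.0
```

>>> {"name": "play_rows", "arguments": {"translation": [[0,-0.006,0],[0,-0.008,-0.006],[0,-0.008,-0.013],[0,-0.008,-0.019],[0,-0.008,-0.022],[0,-0.008,-0.024],[0,-0.008,-0.024]], "yaw": [0,0,0,0,0,0,0]}}

```text
clock: 12.48
eef_pos: [545.2, -179.6, 75.4]
eef_rot: [-3.142, 0.0, 1.516]
wrist_force: [-0.3, 0.1, -1.0]
finger_gap: 53.7
finger_force: 18.0
```

```bash
python3 lab.py; python3 cap.py|head -3; python3 - <<'E'
from h import *
c=eyes.camera('wrist');h=cv2.cvtColor(c['pixels'],cv2.COLOR_RGB2HSV)
m=cv2.inRange(h,(105,150,20),(125,255,255));print([np.flatnonzero(m[:,280])[[0,-1]]], c['pixels'][255:300:3,280].tolist())
E
```

```text
[ 545.19749748 -179.60181194   75.42899692] [-0.31978781  0.13358869 -1.00642177] 53.66544888378178 17.999795079231262
[244 187  73  27 631] [279.94136292 196.01743265]
125 far (np.float64(277.8), np.float64(262.5)) near (np.float64(281.6), np.float64(325.2))
128 far (np.float64(277.7), np.float64(265.3)) near (np.float64(281.6), np.float64(329.1))
150 far (np.float64(277.3), np.float64(290.2)) near (np.float64(281.9), np.float64(363.7))
[array([198, 355])] [[118, 118, 105], [115, 115, 104], [23, 40, 70], [10, 29, 65], [12, 27, 69], [8, 29, 66], [10, 28, 68], [1, 27, 67], [11, 31, 71], [12, 33, 74], [18, 48, 112], [14, 45, 104], [6, 39, 102], [13, 44, 104], [17, 45, 106]]
```

>>> {"name": "play_rows", "arguments": {"translation": [[0,0,0],[0,0,-0.001],[0,0,-0.003],[0,0,-0.004],[0,0,-0.004],[0,0,-0.004]], "yaw": [0,0,0,0,0,0], "force": 3}}

```text
clock: 13.38
eef_pos: [545.3, -179.7, 71.6]
eef_rot: [3.141, 0.0, 1.516]
wrist_force: [-1.0, -0.3, 3.2]
finger_gap: 54.2
finger_force: 3.0
```

>>> {"name": "play_rows", "arguments": {"translation": [[0,0,0],[0,0,0],[0,0,0],[0,0,0],[0,0,0]], "yaw": [0,0,0,0,0], "hand": 1}}

```text
clock: 14.0
eef_pos: [545.2, -179.6, 71.4]
eef_rot: [-3.142, 0.0, 1.516]
wrist_force: [0.3, 0.4, -0.1]
finger_gap: 93.8
finger_force: 0.0
```

```bash
python3 lab.py; python3 - <<'E'
from h import *
c=eyes.camera('wrist');h=cv2.cvtColor(c['pixels'],cv2.COLOR_RGB2HSV)
m=cv2.inRange(h,(105,150,20),(125,255,255));print([np.flatnonzero(m[:,280])[[0,-1]]])
E
```

```text
[ 545.17277351 -179.63291089   71.42384241] [ 0.32890183  0.39448216 -0.10561819] 93.79519774661775 0.0
[244 187  74  29 662] [280.14199396 197.00755287]
[array([199, 361])]
```

The bottle stands free. Rising and moving above the yellow bolt.

>>> {"name": "play_rows", "arguments": {"translation": [[0,0,0.04],[0,0,0.09],[0,0,0.14],[0.005,0.01,0.18],[0.02,0.04,0.185],[0.04,0.08,0.185],[0.06,0.12,0.185],[0.08,0.16,0.185],[0.1,0.2,0.185],[0.12,0.23,0.185],[0.134,0.249,0.185],[0.134,0.249,0.185]], "yaw": [0,0,0.1,0.27,0.45,0.63,0.81,0.99,1.17,1.35,1.5,1.635], "hand": 0.65, "force": 20}}

```text
clock: 15.6
eef_pos: [679.6, 70.9, 255.6]
eef_rot: [3.142, -0.001, -3.126]
wrist_force: [-1.0, -0.0, 0.6]
finger_gap: 60.9
finger_force: 0.0
```

>>> {"name": "play_rows", "arguments": {"translation": [[0,0,0],[0,0,0],[0,0,0]], "yaw": [0,0,0]}}

```text
clock: 15.98
eef_pos: [679.1, 69.1, 256.6]
eef_rot: [-3.142, 0.0, -3.135]
wrist_force: [-0.6, 0.6, 0.5]
finger_gap: 61.1
finger_force: 0.0
```

```bash
cat > ears.py <<'E'
from h import *
s=telemetry.read_state();c=eyes.camera('wrist');T=wT(c,s);print(s['eef_pos'],s['eef_rot'],s['clock'])
h=cv2.cvtColor(c['pixels'],cv2.COLOR_RGB2HSV)
for nm,lo,hi,z in [('yel',(20,120,60),(35,255,255),214),('blue',(105,130,40),(125,255,255),222)]:
    m=cv2.inRange(h,lo,hi);n,l,st,ce=cv2.connectedComponentsWithStats(m)
    for i in range(1,n):
        if st[i,4]>120:
            pts=np.argwhere(l==i)[:,::-1].astype(np.float32);r=cv2.minAreaRect(pts)
            print(nm,st[i].tolist(),ce[i].round(),'at top z',onz(c,*ce[i],z,T).round(1))
save('e%d.png'%int(s['clock']*10),c['pixels'])
E
python3 ears.py; python3 - <<'E'
from h import *
t=eyes.camera('top');h=cv2.cvtColor(t['pixels'],cv2.COLOR_RGB2HSV);m=cv2.inRange(h,(105,130,40),(125,255,255))
n,l,st,ce=cv2.connectedComponentsWithStats(m)
print('bottle cap?',[(ce[i].round(1),st[i,4],onz(t,*ce[i],150).round()) for i in range(1,n) if st[i,4]>20 and 200<ce[i][1]<270])
E
```

```text
[679.09120414  69.07856615 256.59685068] [-3.14158038e+00  1.20364885e-04 -3.13450666e+00] 15.975
yel [257, 193, 11, 54, 502] [262. 219.] at top z [671.5  57.7 214. ]
yel [284, 192, 10, 54, 454] [289. 219.] at top z [671.3  76.2 214. ]
yel [359, 199, 27, 14, 296] [373. 205.] at top z [660.6 134.3 214. ]
yel [415, 295, 19, 67, 436] [426. 332.] at top z [760.3 182.4 214. ]
yel [127, 298, 18, 64, 408] [134. 333.] at top z [762.7 -41.3 214. ]
yel [167, 378, 386, 16, 2951] [382. 388.] at top z [810.8 152.7 214. ]
blue [0, 35, 11, 33, 269] [ 4. 52.] at top z [566.3 -96.3 222. ]
blue [47, 40, 26, 52, 231] [66. 69.] at top z [575.9 -60.9 222. ]
blue [107, 194, 55, 58, 1871] [137. 218.] at top z [669.1 -26.3 222. ]
blue [88, 211, 15, 41, 337] [ 95. 231.] at top z [678.6 -56.3 222. ]
blue [0, 245, 91, 65, 2801] [ 41. 272.] at top z [708.8 -97.6 222. ]
blue [280, 248, 24, 40, 703] [291. 270.] at top z [706.1  77.7 222. ]
blue [281, 345, 22, 33, 610] [291. 363.] at top z [781.5  79.3 222. ]
bottle cap? [(array([101. , 224.1]), np.int32(676), array([550., 516., 150.])), (array([337.7, 220.4]), np.int32(79), array([ 546., -176.,  150.]))]
```

```bash
ls pics
```

```text
cropS.png
cropT.png
e159.png
side0.png
top0.png
w1.png
w2.png
w3.png
w4.png
```

The bottle's cap is at (546, -176) with a round outline, so it is standing. The yellow ears are at y≈57 and 76.5 and x≈679, so I'll descend and pinch at y≈70.

>>> {"name": "play_rows", "arguments": {"translation": [[0,0.001,-0.03],[0,0.001,-0.06],[0,0.001,-0.077],[0,0.001,-0.077],[0,0.001,-0.077]], "yaw": [0,0,0,0,0]}}

```text
clock: 16.7
eef_pos: [679.7, 70.3, 180.9]
eef_rot: [3.142, 0.002, -3.133]
wrist_force: [-0.7, 0.0, 0.4]
finger_gap: 61.4
finger_force: 0.0
```

>>> {"name": "play_rows", "arguments": {"translation": [[0,0,0],[0,0,0],[0,0,0],[0,0,0],[0,0,0],[0,0,0],[0,0,0]], "yaw": [0,0,0,0,0,0,0], "hand": 0, "force": 15}}

```text
clock: 17.58
eef_pos: [679.2, 69.8, 179.8]
eef_rot: [-3.141, 0.0, -3.133]
wrist_force: [-1.5, -5.4, 3.2]
finger_gap: 17.7
finger_force: 15.0
```

Gap is 17.7 mm, so the bolt is fully drawn. Releasing and moving to the blue catch, with a look from above on the way.

>>> {"name": "play_rows", "arguments": {"translation": [[0,0,0],[0,0,0],[0,0,0],[0,0,0],[0,0,0.03],[0,0,0.07],[0,-0.03,0.077],[0.001,-0.08,0.077],[0.0015,-0.112,0.077],[0.0015,-0.112,0.077],[0.0015,-0.112,0.077]], "yaw": [0,0,0,0,0,0,0,0,0,0,0], "hand": 0.65}}

```text
clock: 18.95
eef_pos: [680.7, -40.9, 256.4]
eef_rot: [3.141, 0.0, -3.132]
wrist_force: [0.5, 0.8, 0.0]
finger_gap: 61.2
finger_force: 0.0
```

```bash
python3 ears.py
```

```text
[680.69381387 -40.88442145 256.44293646] [ 3.14134673e+00  2.49534440e-05 -3.13203791e+00] 18.95
yel [400, 191, 52, 55, 2157] [426. 218.] at top z [671.   61.8 214. ]
yel [482, 199, 31, 14, 321] [498. 205.] at top z [661.1 110.9 214. ]
yel [416, 295, 18, 67, 528] [426. 333.] at top z [761.9  72.6 214. ]
yel [127, 299, 18, 63, 454] [133. 333.] at top z [ 764.  -151.1  214. ]
yel [207, 378, 347, 16, 2675] [404. 388.] at top z [811.8  60.7 214. ]
blue [93, 23, 47, 44, 1488] [116.  44.] at top z [ 563.7 -139.1  222. ]
blue [282, 193, 9, 58, 443] [286. 222.] at top z [672.9 -35.7 222. ]
blue [251, 194, 27, 95, 1256] [262. 249.] at top z [691.9 -52.1 222. ]
blue [0, 239, 94, 9, 303] [ 46. 243.] at top z [ 689.4 -200.8  222. ]
blue [0, 254, 150, 40, 3064] [ 54. 270.] at top z [ 709.5 -198.4  222. ]
blue [391, 254, 21, 34, 328] [399. 275.] at top z [710.9  44.1 222. ]
blue [257, 345, 22, 34, 612] [268. 363.] at top z [783.6 -48.1 222. ]
```

```bash
ls pics | grep e1
```

```text
e159.png
e189.png
```

>>> {"name": "play_rows", "arguments": {"translation": [[0,-0.0005,-0.03],[0,-0.0005,-0.055],[0,-0.0005,-0.0725],[0,-0.0005,-0.0725],[0,-0.0005,-0.0725]], "yaw": [0,0,0,0,0]}}

```text
clock: 19.62
eef_pos: [681.1, -41.9, 185.2]
eef_rot: [-3.141, 0.002, -3.132]
wrist_force: [-0.4, 0.1, 0.8]
finger_gap: 61.0
finger_force: 0.0
```

>>> {"name": "play_rows", "arguments": {"translation": [[0,0,0],[0,0,0],[0,0,0],[0,0,0],[0,0,0],[0,0,0],[0,0,0]], "yaw": [0,0,0,0,0,0,0], "hand": 0, "force": 28}}

```text
clock: 20.5
eef_pos: [680.7, -42.3, 184.3]
eef_rot: [-3.141, 0.0, -3.132]
wrist_force: [-1.6, -2.9, 5.4]
finger_gap: 17.5
finger_force: 28.0
```

```bash
python3 - <<'E'
import numpy as np
p=.015
def f(a): return 159*np.array([-np.sin(a-p),-np.cos(a-p)])
for a0,n in [(0,8),(.8,8)]:
    for i in range(1,n+1): print(round(a0+.1*i,2),((f(a0+.1*i)-f(a0))/1000).round(4).tolist())
E
```

```text
0.1 [-0.0159, 0.0006]
0.2 [-0.0316, 0.0027]
0.3 [-0.0471, 0.0064]
0.4 [-0.0621, 0.0116]
0.5 [-0.0765, 0.0183]
0.6 [-0.0902, 0.0264]
0.7 [-0.103, 0.0358]
0.8 [-0.1148, 0.0465]
0.9 [-0.0107, 0.0118]
1.0 [-0.0201, 0.0246]
1.1 [-0.0282, 0.0382]
1.2 [-0.0349, 0.0526]
1.3 [-0.0402, 0.0676]
1.4 [-0.0439, 0.0831]
1.5 [-0.046, 0.0988]
1.6 [-0.0466, 0.1147]
```

Squeezed (gap 17.5 mm). Starting to swing the gate open.

>>> {"name": "play_rows", "arguments": {"translation": [[-0.008,0.0001,0],[-0.016,0.0006,0],[-0.0316,0.0027,0],[-0.0471,0.0064,0],[-0.0471,0.0064,0]], "yaw": [-0.05,-0.1,-0.2,-0.3,-0.3]}}

```text
clock: 21.12
eef_pos: [632.8, -36.5, 184.4]
eef_rot: [-3.14, 0.0, 2.849]
wrist_force: [-2.3, -6.7, 3.5]
finger_gap: 17.1
finger_force: 28.0
```

>>> {"name": "play_rows", "arguments": {"translation": [[-0.015,0.0052,0],[-0.0294,0.0119,0],[-0.0431,0.02,0],[-0.0559,0.0294,0],[-0.0677,0.0401,0],[-0.0784,0.0519,0],[-0.0878,0.0647,0],[-0.0878,0.0647,0]], "yaw": [-0.1,-0.2,-0.3,-0.4,-0.5,-0.6,-0.7,-0.7]}}

```text
clock: 22.12
eef_pos: [543.6, 27.9, 184.3]
eef_rot: [-3.136, 0.0, 2.149]
wrist_force: [-20.4, -16.2, 13.3]
finger_gap: 17.2
finger_force: 28.0
```

```bash
python3 - <<'E'
from h import *
s=telemetry.read_state();print(s['joints'].round(2),s['eef_pos'],s['wrist_force'],s['moment'])
E
```

```text
[-0.01  0.31  1.56 -0.    1.28 -0.59] [543.64648097  27.8931839  184.34803191] [-20.4205205  -16.22800313  13.28152072] [-2.8406718   3.2780808  -0.09492018]
```

A radial force has built up, since my arc runs slightly inside the true one. Easing 2 mm outward along the gate.

>>> {"name": "play_rows", "arguments": {"translation": [[-0.001,-0.0006,0],[-0.0017,-0.0011,0],[-0.0017,-0.0011,0]], "yaw": [0,0,0]}}

```text
clock: 22.5
eef_pos: [543.8, 27.4, 184.3]
eef_rot: [-3.141, 0.0, 2.15]
wrist_force: [-4.2, -5.1, 7.6]
finger_gap: 17.2
finger_force: 28.0
```

>>> {"name": "play_rows", "arguments": {"translation": [[-0.0083,0.0137,0],[-0.0152,0.0282,0],[-0.0206,0.0434,0],[-0.0245,0.059,0],[-0.0268,0.0748,0],[-0.0275,0.0877,0],[-0.0275,0.0877,0],[-0.0275,0.0877,0]], "yaw": [-0.1,-0.2,-0.3,-0.4,-0.5,-0.58,-0.58,-0.58]}}

```text
clock: 23.5
eef_pos: [516.4, 115.4, 184.3]
eef_rot: [-3.141, 0.0, 1.571]
wrist_force: [-3.6, -4.8, 7.6]
finger_gap: 17.6
finger_force: 28.1
```

```bash
python3 - <<'E'
from h import *
s=telemetry.read_state();print(s['joints'].round(2),s['eef_pos'],s['wrist_force'],s['finger_gap'])
d=eyes.camera('side');t=eyes.camera('top')
a=cv2.resize(d['pixels'][120:300,170:400],(460,360));b=cv2.resize(t['pixels'][140:260,150:360],(630,360))[:,200:540];b=np.clip(b.astype(int)*1.5,0,255).astype(np.uint8)
save('fin.png',np.hstack([a,b]))
E
```

```text
[ 0.15  0.27  1.61 -0.    1.26  0.15] [516.41597255 115.35126197 184.28325636] [-3.55588108 -4.84314754  7.56397136] 17.610548976910426
```

View pics/fin.png

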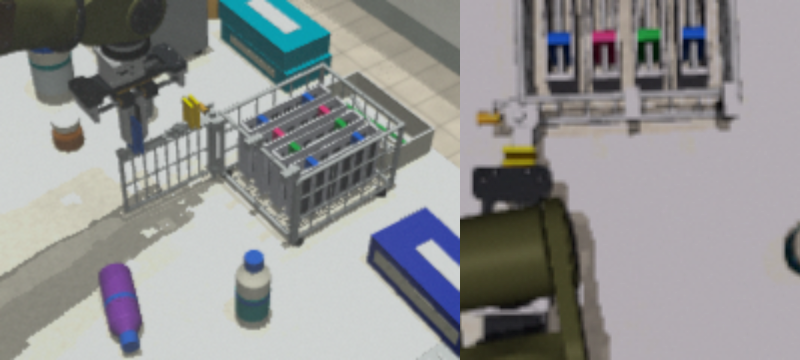

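The picture shows the gate standing square to the carrier's front with the blue catch gripped (side crop 135,135). The bottle is upright at crop (253,290), and the purple bottle and other items haven't moved. Handing in.

```bash
python3 -c "
from cell import manip;print(manip.sign_off())"
```

```text
the job is handed in; nothing more can be done
None
```

The job is handed in at about 24 s on the clock: the bottle stands upright clear of the gate, the yellow bolt is drawn, and the arm still grips the squeezed blue catch with the gate held square to the carrier.

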